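# Nest two bamboo trays on the sprung hook

### The arm

A 6-joint arm with a two-finger parallel gripper is mounted at the origin on the work surface. World frame = base frame: x ahead of the robot, y to its left, z up, the work surface at z = 0. Lengths are in mm, angles in degrees, forces in N, time in s.
With the tool pointing down it reaches from about 325 to 775 mm from the base axis. Payload 5.5 kg.
Tool frame: the origin (TCP) lies at the very end of the fingers, on their centre line; the grasp point (between the pads) lies 19 mm behind it (arm.grip_depth is the distance from the TCP to the grasp point, in mm); z points along the fingers, y is the line along which they close (so a half turn about z gives the same grasp; the last joint's range is limited). The gripper opens to 88 mm and grips with 3 to 60 N. Pads are 20 mm wide; open, the fingers measure 115 mm over their backs; the gripper's body (75 mm by 178 mm) begins 61 mm behind the grasp point.
Start: joints at [69.861, 5.22, 70.514, -0, 104.267, -3.249], TCP at [174.333, 574.129, 222.631] pointing down, gripper open.
Joint ranges: [-164.24, 164.24], [-49.07, 125.15], [9.68, 141.18], [-86.29, 266.29], [3.28, 154.24], [-151.56, 151.56]. Speed limits (degrees/s): [147.25, 147.25, 172.46, 180, 180, 180].

### API

Orientations are given as [roll, pitch, yaw] about the fixed x, y, z axes, in that order (R = Rz(yaw) Ry(pitch) Rx(roll)).
In Python, from bench import arm gives the robot as it stands.
- The arm moves only by the tool step_arm, never from a script. Its arguments are lists of equal length, an entry for each row: "delta_pos": the shift along the tool's x, y, z in m, a list of three; "rotation": the turn, a rotation vector about the tool's x, y, z in rad, a list of three. A call has exactly 10 rows; each row is the pose to reach, as a shift and turn from the pose commanded when the call began, along the tool's axes at that moment; what a row does not reach only later rows make up. A row lasts 1/10 s, in which the tool goes at most 50 mm and 8.59 degrees, less where a joint would pass 70% of its speed; a pose out of reach is approached as far as the arm can. A call with a gripper value outside its range is refused whole. "jaw" is the finger opening in m, from 0 to 0.0878, set as the call begins (left out, the last holds). The fingers move at their own pace and stop on an object; the grip force is fixed at half the most. Time passes only in rows, so rows that repeat a pose let the fingers close, or fill a call up. It gives the time, the measured TCP pose, the force, the opening and the grip force at its end, in the units of the state.
- arm.get_state(): the state, without advancing time (a new reading comes with each control period).
- arm.capture(name): name is "scene" or "top" or "wrist"; returns a dict with "image" (400x640x3 uint8, blue, green, red), "fx", "fy", "cx", "cy" (pixels), "xyz" and "attitude" of the camera in the world; the wrist camera has in their place "tool_from_camera" (4x4, takes a point from camera to tool coordinates, whose origin is the TCP and whose axes are the flange's). Camera axes: x right, y down, z forward; pixel columns grow to the right and rows downward; lengths in mm; the calibration is good to about 2 mm. A picture is of the moment at which its call begins: read the wrist's pose just before it. There is no depth.
- arm.close_job(): hands the job in; it is judged then, once.
The state is a dict: "t": time; "q": joint angles; "joint_vel": joint speeds; "joint_efforts": joint torques, N m; "position": TCP position; "tool_rot": TCP orientation; "contact_force": force on the tool from outside, world axes, zero at the start; "torque": the same for the moment, N m; "finger_gap": opening from 0.0 (shut) to 1.0 (fully open); "grip_force": force on a finger pad.
Only numpy, scipy, OpenCV 4.12 (cv2) and the standard library are available. Lean on these libraries where they do the work, as an engineer would, in place of code of your own. Each camera call takes 0.05 s, during which the arm holds its last target. There are 200 camera calls.

### The job

Hang the two bamboo trays from the rack on the steel hook by their handle slots without forcing them against it, the large one first and then the small one nested inside it, both with their rims towards the hook's tip. Press each one back along the bar until the sprung pad clearly gives, hold it there briefly, but gently enough never to push the pad near the end of its travel, and ease off before you let go. Leave them hanging straight and closed up together with no gap, and leave the other things on the shelf where they stand.

Things in the scene. Friction and masses are not known exactly. Their poses are not given: they have to be found in the camera images.
- stand: Fixed steel hook stand. Origin on the shelf, z up. A level flat bar, 10 wide (y), 8 high, top face at z = 170 mm, runs along the stand's x axis from the post (front face x = +52, top z = 184) to its free end at x = -118. A black collar (does not move) is clamped on it at an unmeasured, varying place, with a sprung pad in front of it. Free pad face: between x = -52 and -18 mm; feel for it.
- hook_tip (a point): Top of the hook's upturned tip at the free end of the bar: stand x = -114, y = 0, z = 180 mm. The tip is 8 wide, 8 thick (x -118 to -110) and stands 10 mm above the bar's top. It points towards the robot.
- pad (a joint): Compression (m) of the sprung rubber pad (44 wide, 30 high, centred on the bar, z 151 to 181) along the stand's +x; 0 = free, 0.011 = end of travel. Yields at 3 N, then 1.5 N per mm: 6 N at 2 mm, 10.5 N at 5 mm. Press 2 to 6 mm for half a second. It can throw the trays forward if they are let go while it is compressed.
- large_tray: Large bamboo tray, 110 g, in one rack bay. Origin: lower edge, mid-width, on the flat back face; z up, x out of the back. Board 10 thick (x -10 to 0), 110 wide, 86 high; rim 14 deep (x -24 to -10), 8 thick, on sides and bottom only. Handle 44 wide up to z = 156 with a through slot 14 wide, z 86 to 114. Grip across its thickness from above, fingertips above z = 132 to clear the pad.
- small_tray: Small bamboo tray, 80 g, in the other bay. Same frame, board thickness 10; 80 wide, 70 high, rim 8 deep (x -18 to -10). Handle 44 wide up to z = 172, slot 14 wide, z 70 to 98. Nested, its back lies on the large board inside the rim: origin 10 mm in front (-x) of and 16 above the large one's. Grip with fingertips above z = 142 to clear the large handle.
- large_slot (a point): Middle of the top edge of the large tray's slot: tray x = -5, y = 0, z = 114 mm. Hanging, this edge rests on the top of the bar.
- rack: Fixed bamboo rack holding the trays upright. Origin on the shelf, centre; 60 (x) by 244 (y), floor 8 thick; front and back walls, 12 thick, rise to z = 38 and leave a 36 mm groove. Bay centres at y = +61 and y = -61 mm; which tray stands in which bay varies.
- glass_jar: Glass jar, 60 across, 75 high, on the bamboo tiers at the left end. Origin at the underside centre. Leave alone.
- dispenser: White pump dispenser, 68 across, 166 high, at the right end. Origin at the underside centre. Leave alone.
- tumbler: White tumbler, 68 across, 85 high. Origin at the underside centre. Leave alone.
- cream_pot: Amber cream pot, 54 across, 42 high. Origin at the underside centre. Leave alone.
- nail_brush: Nail brush, 80 x 34 x 28. Origin at the underside centre. Leave alone.
- lotion: White lotion bottle, 48 across, 130 high. Origin at the underside centre. Leave alone.
Not all that is in view belongs to the job. Leave any black look-alike of the small_tray alone. Leave any turquoise look-alike of the large_tray alone.

How it is judged (in metres and radians):
On the way, in this order (a step that is already met when the one before it is completed fails the run):
1. The large tray hangs on the bar behind the tip, straight, and is pressed back so that the pad is compressed by more than 1.2 mm, for 0.25 s (x of large_slot in the frame of stand between -0.1 and -0.01 m and y of large_slot in the frame of stand between -0.006 and 0.006 m and z of large_slot in the frame of stand between 0.166 and 0.175 m and angle between the x axis of large_tray and the x axis of stand, either way round below 0.15 rad and angle between large_tray's own z axis and vertical below 0.15 rad and value of joint pad above 0.0012 m), for 0.25 s.
2. The small tray lies nested on the large one's board and is pressed back so that the pad is again compressed by more than 1.2 mm, for 0.25 s (all of step 1 and x of small_tray in the frame of large_tray between -0.0125 and -0.008 m and y of small_tray in the frame of large_tray between -0.007 and 0.007 m and z of small_tray in the frame of large_tray between 0.011 and 0.021 m and angle between the x axis of small_tray and the x axis of large_tray, either way round below 0.12 rad and angle between small_tray's own z axis and vertical below 0.15 rad), for 0.25 s.
At the end, for the whole second after the job is handed in: Both trays hang still on the bar behind the tip, straight and upright within 0.15 rad: large slot top within 6 mm sideways, -4 to +5 mm in height, of the bar top; small tray within 2.5 mm of the large board (7 mm sideways, 5 mm in height of its nest); pad under 1 mm (x of large_slot in the frame of stand between -0.1 and -0.01 m and y of large_slot in the frame of stand between -0.006 and 0.006 m and z of large_slot in the frame of stand between 0.166 and 0.175 m and angle between the x axis of large_tray and the x axis of stand, either way round below 0.15 rad and angle between each of large_tray, small_tray's own z axis and vertical below 0.15 rad and x of small_tray in the frame of large_tray between -0.0125 and -0.008 m and y of small_tray in the frame of large_tray between -0.007 and 0.007 m and z of small_tray in the frame of large_tray between 0.011 and 0.021 m and angle between the x axis of small_tray and the x axis of large_tray, either way round below 0.12 rad and value of joint pad below 0.001 m and linear speed of each of large_tray, small_tray below 0.04 m/s); the robot touches nothing.
It fails at once if the pad is pushed in by more than 8 mm (15 N), near the end of its travel (value of joint pad above 0.008 m).
It fails at once if a tray is forced against the steel hook with more than 30 N (contact force between any of large_tray, small_tray and stand above 30 N).
It fails at once if another thing on the shelf is moved by more than 20 mm (distance of any of glass_jar, dispenser, tumbler, cream_pot, nail_brush, lotion from where it was at the start of the episode above 0.02 m).
It also fails if it takes over 72 s, if anything falls off the work surface, if the arm or the gripper's body presses on something with over 40 N, if the wrist force passes 120 N, or if a joint passes its speed limit or range.

## Working session

There is one attempt and no reset: what is moved stays moved. The work goes in short steps, Python scripts to look and compute and a tool call to move; the robot and the scene stay as the last step left them, time stands still between calls to the robot, and variables do not carry over. Pictures are saved under pics/ and viewed, at most 12 in all, crops included, and the job is handed in when it is done.

Besides the shell and the picture viewer there is one more tool, called after "Request:" in YAML: its name, and indented under it one key for each argument. step_arm: Moves the arm, as the interface text tells. Its arguments: {"type":"object","properties":{"delta_pos":{"type":"array"},"rotation":{"type":"array"},"jaw":{"type":"number"}},"required":["delta_pos","rotation"]}

```bash
ls; mkdir -p pics
python3 - <<'E'
from bench import arm
import cv2,numpy as np
s=arm.get_state();print(s)
for n in("scene","top"):
    c=arm.capture(n);cv2.imwrite(f"pics/{n}0.png",c["image"])
    print(n,{k:np.round(v,4).tolist() for k,v in c.items() if k!="image"})
E
```

```text
pics
{'t': 0.0, 'q': array([ 6.98614943e+01,  5.26213973e+00,  7.05803392e+01,  6.25873069e-04,
        1.04267838e+02, -3.24756258e+00]), 'joint_vel': array([ 0.04961469,  0.0674503 , -0.05773271, -0.09610174,  0.06253553,
        0.00840686]), 'joint_efforts': array([-4.41800430e-04, -4.46442103e+01, -4.06452942e+01,  7.00713345e-02,
        2.88677076e-02, -1.06736913e-04]), 'position': array([174.21471009, 573.83901952, 221.5321988 ]), 'tool_rot': array([-1.79889895e+02, -6.85534803e-03,  1.63109204e+02]), 'contact_force': array([ 0.04568578, -0.6574276 ,  0.05305083]), 'torque': array([ 0.01892875, -0.02291969, -0.06977249]), 'grip_force': 0.0, 'finger_gap': 0.9979312337800136}
scene {'fx': 381.2228, 'fy': 381.2228, 'cx': 313.6085, 'cy': 200.326, 'xyz': [1307.546, -490.9328, 762.1367], 'attitude': [-123.7374, 0.8522, 52.6396]}
top {'fx': 429.0668, 'fy': 429.0668, 'cx': 321.8901, 'cy': 197.8417, 'xyz': [342.7858, 59.9295, 1692.1559], 'attitude': [-171.214, -0.0131, -89.8324]}
```

View pics/scene0.png

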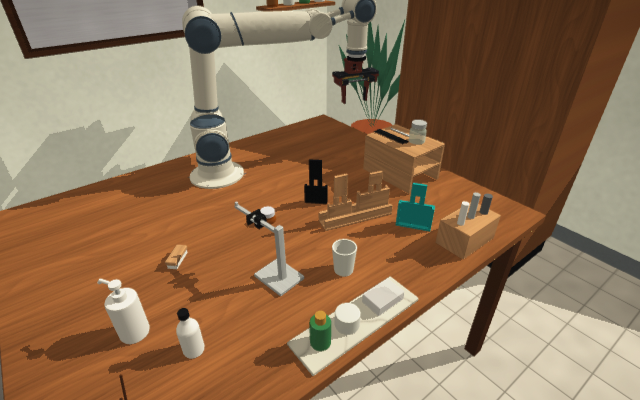

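View pics/top0.png

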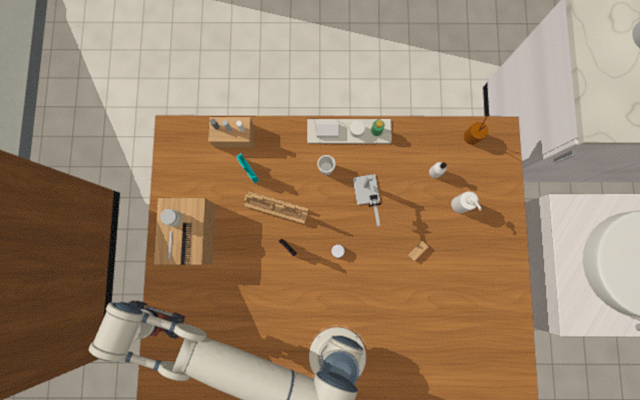

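The scene view shows two bamboo trays in the rack at (340,190) and (375,182). The hook stand is at (278,245) with its tip near (238,206). The black tray (316,182) and the turquoise one (416,210) are look-alikes standing outside the rack. In the top view the rack is at (275,207), and the stand base at (367,190) with the tip near (378,223). I'll enlarge both to confirm.

Run:
```python
import cv2,numpy as np
s=cv2.imread("pics/scene0.png");t=cv2.imread("pics/top0.png")
a=cv2.resize(s[150:300,225:425],(800,600),interpolation=cv2.INTER_CUBIC)[:, :]
b=t[165:245,235:395]
a=cv2.resize(s[150:300,225:405],(480,400),interpolation=cv2.INTER_CUBIC)
cv2.imwrite("pics/c1.png",cv2.resize(s[155:295,230:417],(800,600),interpolation=cv2.INTER_CUBIC))
cv2.imwrite("pics/c2.png",cv2.resize(b,(800,400),interpolation=cv2.INTER_CUBIC))
```

```text
(no output)
```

View pics/c1.png

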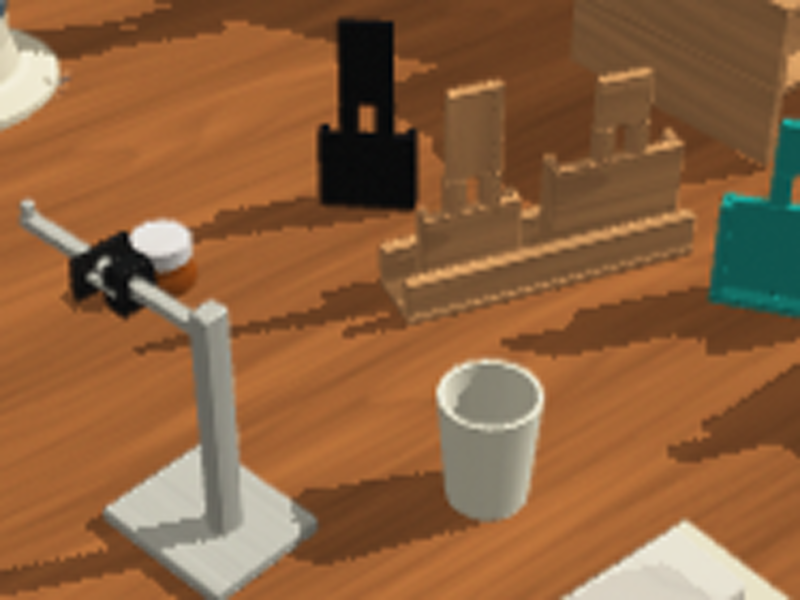

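View pics/c2.png

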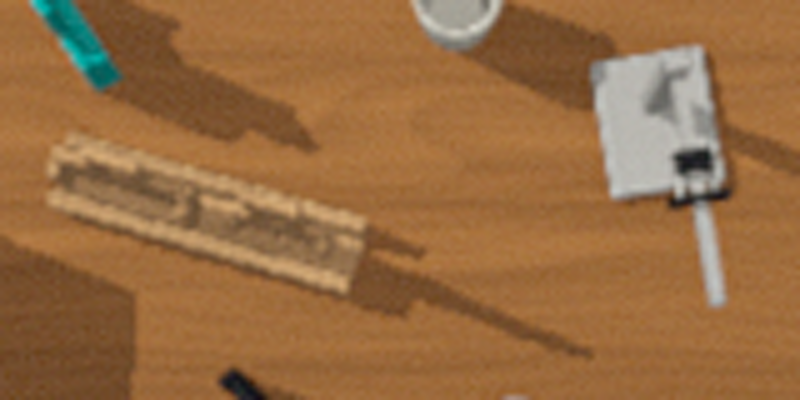

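The crops settle which tray is which. The large tray is the wider bamboo one at c1 (620,150), at the far end of the rack. The small tray is the narrower one with the longer handle at (475,140). Black (365,110) and turquoise (760,210) fail on colour and neither stands in the rack.

```bash
cat > h.py <<'E'
from bench import arm
import cv2,numpy as np
from scipy.spatial.transform import Rotation as R
def pose():
    s=arm.get_state();T=np.eye(4);T[:3,:3]=R.from_euler('xyz',s['tool_rot'],degrees=True).as_matrix();T[:3,3]=s['position'];return T
def cam(n,c,T=None):
    if n=='wrist': return T@np.array(c['tool_from_camera'])
    M=np.eye(4);M[:3,:3]=R.from_euler('xyz',c['attitude'],degrees=True).as_matrix();M[:3,3]=c['xyz'];return M
def shot(n,f):
    T=pose();c=arm.capture(n);cv2.imwrite(f"pics/{f}.png",c['image'])
    np.savez(f"pics/{f}.npz",M=cam(n,c,T),K=[c[k] for k in('fx','fy','cx','cy')])
def load(f):
    d=np.load(f"pics/{f}.npz");return d['M'],d['K']
def ray(f,u,v):
    M,K=load(f);d=M[:3,:3]@[(u-K[2])/K[0],(v-K[3])/K[1],1];return M[:3,3],d/np.linalg.norm(d)
def atz(f,u,v,z):
    o,d=ray(f,u,v);return o+d*(z-o[2])/d[2]
def tri(*obs):
    A=np.zeros((3,3));b=np.zeros(3)
    for f,u,v in obs:
        o,d=ray(f,u,v);P=np.eye(3)-np.outer(d,d);A+=P;b+=P@o
    p=np.linalg.solve(A,b);r=[np.linalg.norm((np.eye(3)-np.outer(d,d))@(p-o)) for o,d in(ray(*q) for q in obs)]
    return p,r
def proj(f,P):
    M,K=load(f);p=(np.atleast_2d(P)-M[:3,3])@M[:3,:3];return np.c_[K[0]*p[:,0]/p[:,2]+K[2],K[1]*p[:,1]/p[:,2]+K[3]]
E
python3 - <<'E'
from h import *
shot('scene','s');shot('top','t')
print(np.round(np.array(arm.capture('wrist')['tool_from_camera']),2).tolist())
for n,u,v,z in[('rackL',246,201,38),('rackR',306,217,38),('tip',378,224,180),('padend',374,203,175),('jar',169,217,150)]:
    print(n,atz('t',u,v,z).round())
# scene crop scale 187/800
k=187/800
sc=lambda x,y:(230+x*k,155+y*k)
print(tri(('s',*sc(28,205)),('t',378.2,225)))
print('small handle top',tri(('s',*sc(475,88)),('t',290.,212.)),'post top',tri(('s',*sc(210,308)),('t',373,195)))
E
```

```text
[[-0.0, -0.96, -0.29, 77.8], [1.0, -0.0, -0.0, 0.65], [0.0, -0.29, 0.96, -161.63], [0.0, 0.0, 0.0, 1.0]]
rackL [585. 356.  38.]
rackR [523. 122.  38.]
tip [ 484. -138.  180.]
padend [ 559. -126.  175.]
jar [509. 612. 150.]
(array([ 480.72655999, -138.98281241,  175.18664565]), [np.float64(0.5891035605224018), np.float64(0.5891035605223988)])
small handle top (array([533.34147167, 182.65828489, 167.7332879 ]), [np.float64(10.601756615249569), np.float64(10.601756615249526)]) post top (array([ 603.68825773, -106.93607598,  148.76074744]), [np.float64(22.10303783026103), np.float64(22.103037830261098)])
```

Request:
step_arm:
  delta_pos:
    - [-0.042,-0.0176,-0.01]
    - [-0.084,-0.0352,-0.02]
    - [-0.126,-0.0528,-0.03]
    - [-0.168,-0.0704,-0.04]
    - [-0.21,-0.088,-0.05]
    - [-0.252,-0.1056,-0.06]
    - [-0.294,-0.1232,-0.07]
    - [-0.336,-0.1408,-0.08]
    - [-0.378,-0.1584,-0.09]
    - [-0.42,-0.176,-0.1]
  rotation:
    - [0,0,0.148]
    - [0,0,0.296]
    - [0,0,0.444]
    - [0,0,0.592]
    - [0,0,0.74]
    - [0,0,0.888]
    - [0,0,1.036]
    - [0,0,1.184]
    - [0,0,1.332]
    - [0,0,1.48]

```text
t: 1.25
position: [526.3, 282.2, 323.0]
tool_rot: [180.0, -0.0, 78.0]
contact_force: [-0.1, 0.0, 0.1]
finger_gap: 1.001
grip_force: 0.0
```

Run:
```python
from h import *
for i in range(5): shot('wrist','w1')
s=arm.get_state();print(s['t'],s['position'],s['tool_rot'],s['joint_vel'].round(2))
print(load('w1'))
```

```text
1.5 [524.89109102 283.82678572 322.23765696] [-1.79948292e+02  5.08130475e-03  7.83671006e+01] [ 1.66 -0.83  0.75  0.09 -0.06  0.17]
(array([[ 9.78968891e-01, -1.95397267e-01, -5.86499665e-02,
         5.42778657e+02],
       [-2.04009456e-01, -9.37963465e-01, -2.80365263e-01,
         3.60406526e+02],
       [-2.28919534e-04,  2.86434018e-01, -9.58099943e-01,
         4.83807896e+02],
       [ 0.00000000e+00,  0.00000000e+00,  0.00000000e+00,
         1.00000000e+00]]), array([315.42499647, 315.42499647, 319.6040626 , 198.87396222]))
```

View pics/w1.png

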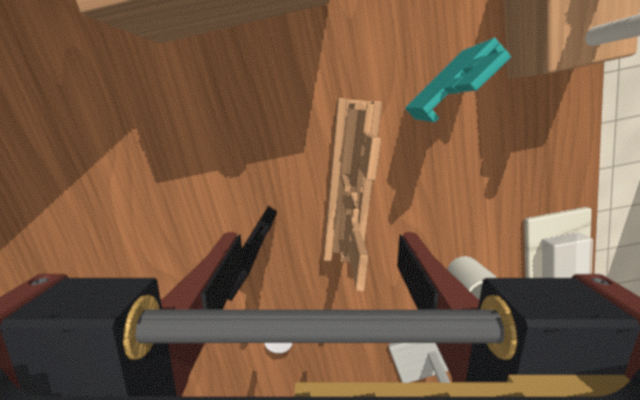

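The wrist view shows the rack upright in the image, with its top edges between (340,100) and (360,290). The large handle top is near (373,157) and the small one near (360,262). Next come a second rack view and two stand views.

Request:
step_arm:
  delta_pos:
    - [-0.03,0,0]
    - [-0.06,0,0]
    - [-0.09,0,0]
    - [-0.1,0,0]
    - [-0.1,0,0]
    - [-0.1,0,0]
    - [-0.1,0,0]
    - [-0.1,0,0]
    - [-0.1,0,0]
    - [-0.1,0,0]
  rotation:
    - [0,0,0]
    - [0,0,0]
    - [0,0,0]
    - [0,0,0]
    - [0,0,0]
    - [0,0,0]
    - [0,0,0]
    - [0,0,0]
    - [0,0,0]
    - [0,0,0]

```text
t: 2.5
position: [504.9, 186.1, 322.4]
tool_rot: [-180.0, 0.0, 78.3]
contact_force: [-0.9, -0.1, 0.0]
finger_gap: 1.0
grip_force: 0.0
```

Run:
```python
from h import *
shot('wrist','w2')
```

Request:
step_arm:
  delta_pos:
    - [-0.03,0.006,0]
    - [-0.07,0.014,0]
    - [-0.115,0.023,0]
    - [-0.16,0.032,0]
    - [-0.205,0.041,0]
    - [-0.235,0.047,0]
    - [-0.245,0.05,0]
    - [-0.245,0.05,0]
    - [-0.245,0.05,0]
    - [-0.245,0.05,0]
  rotation:
    - [0,0,0]
    - [0,0,0]
    - [0,0,0]
    - [0,0,0]
    - [0,0,0]
    - [0,0,0]
    - [0,0,0]
    - [0,0,0]
    - [0,0,0]
    - [0,0,0]

```text
t: 3.55
position: [504.3, -62.9, 322.7]
tool_rot: [180.0, -0.0, 78.4]
contact_force: [-0.1, -0.1, 0.9]
finger_gap: 1.001
grip_force: 0.0
```

Run:
```python
from h import *
shot('wrist','w3')
```

Request:
step_arm:
  delta_pos:
    - [-0.02,0.01,0]
    - [-0.04,0.02,0]
    - [-0.06,0.03,0]
    - [-0.06,0.03,0]
    - [-0.06,0.03,0]
    - [-0.06,0.03,0]
    - [-0.06,0.03,0]
    - [-0.06,0.03,0]
    - [-0.06,0.03,0]
    - [-0.06,0.03,0]
  rotation:
    - [0,0,0]
    - [0,0,0]
    - [0,0,0]
    - [0,0,0]
    - [0,0,0]
    - [0,0,0]
    - [0,0,0]
    - [0,0,0]
    - [0,0,0]
    - [0,0,0]

```text
t: 4.6
position: [521.4, -128.9, 322.8]
tool_rot: [180.0, 0.0, 78.3]
contact_force: [-0.2, -0.3, -0.4]
finger_gap: 0.997
grip_force: 0.0
```

Run:
```python
from h import *
shot('wrist','w4')
s=arm.get_state();print(s['t'],s['position'],s['tool_rot'])
I={f:cv2.imread(f'pics/{f}.png') for f in('w1','w2','w3','w4')}
for f,z in(('w1',(560,240,100)),('w2',(560,240,100)),('w3',(530,-130,180)),('w4',(530,-130,180))): print(f,proj(f,z).round())
k=cv2.INTER_CUBIC
# composite raw
a=cv2.rotate(I['w1'][95:295,320:395],cv2.ROTATE_90_CLOCKWISE);
b=cv2.rotate(I['w2'][20:220,310:410],cv2.ROTATE_90_CLOCKWISE)
cv2.imwrite('pics/c3.png',np.vstack([cv2.resize(a,None,fx=4,fy=4,interpolation=k)[:250],cv2.resize(b,None,fx=4,fy=4,interpolation=k)[:350]]))
cv2.imwrite('pics/c4.png',np.hstack([cv2.resize(I['w3'],(400,250))  ,cv2.resize(I['w4'],(400,250))]))
```

```text
4.65 [ 521.35040676 -129.01405109  322.73233219] [1.79987843e+02 2.81843244e-03 7.83169221e+01]
w1 [[352. 199.]]
w2 [[355. 118.]]
w3 [[355. 243.]]
w4 [[327. 187.]]
```

Run:
```python
from h import *
a=cv2.imread('pics/w3.png')[130:330,260:460];b=cv2.imread('pics/w4.png')[90:290,230:430]
cv2.imwrite('pics/c5.png',np.hstack([cv2.resize(x,(400,400),interpolation=cv2.INTER_CUBIC) for x in(a,b)]))
```

```text
(no output)
```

View pics/c3.png

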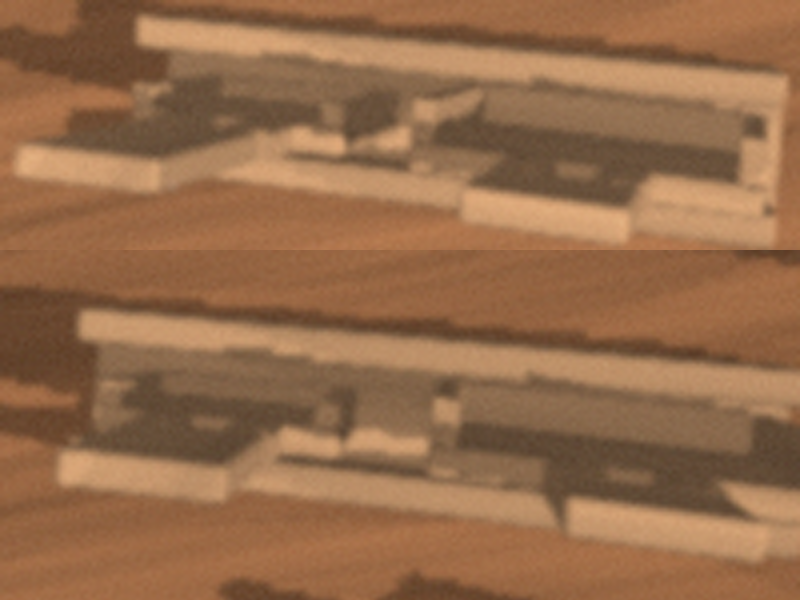

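View pics/c5.png

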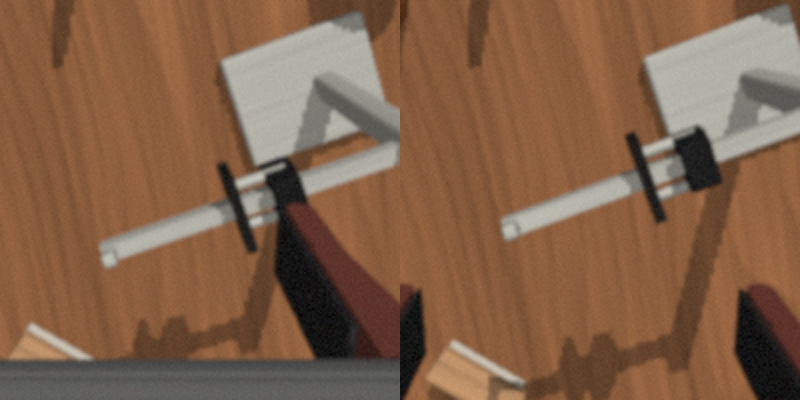

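c3 shows the rims facing −x (towards the robot), so neither tray has to be turned round. It also shows the light top faces of both handles. c5 shows the tip at w3 (314,257) and w4 (285,204), with the pad's top edge running from (221,163) to (252,250) in the left panel and (630,134) to (659,220) in the right.

Run:
```python
from h import *
m=lambda x,s:(x+.5)/s-.5
A=lambda x,y:('w1',320+m(y,4),95+199-m(x,4))
B=lambda x,y:('w2',310+m(y-250,4),20+199-m(x,4))
C=lambda x,y:('w3',260+m(x,2),130+m(y,2))
D=lambda x,y:('w4',230+m(x-400,2),90+m(y,2))
L=[((463,190),(567,498)),((632,208),(770,525)),((463,221),(567,533)),((630,242),(768,560))]
S=[((15,148),(60,452)),((160,160),(228,470)),((15,176),(60,483)),((160,190),(228,500))]
W=[((136,30),(80,325)),((786,88),(0,0))]
for n,Q,zt in(('L',L,164),('S',S,180)):
    P=[tri(A(*a),B(*b)) for a,b in Q]
    for p,r in P: print(n,p.round(1),np.round(r[0],1))
    for g,i in ((A,0),(B,1)):
        Z=np.array([atz(*g(*q[i]),zt) for q in Q]);d=Z[0]-Z[1]+Z[2]-Z[3]
        print('  at z',zt,Z.mean(0).round(1),'normal yaw',np.degrees(np.arctan2(-d[0],d[1])).round(1) if d[1]>0 else np.degrees(np.arctan2(d[0],-d[1])).round(1),'w',np.linalg.norm(d)/2, 't',np.linalg.norm(Z[0]-Z[2]))
# rack wall outer edge far (-x) z38
e=[atz(*A(136,18),38),atz(*A(786,75),38)];d=e[1]-e[0];print('rack edge',np.round(e,1),np.degrees(np.arctan2(-d[0],d[1])))
for n,a,b in(('tip',(109,254),(511,229)),('pad1',(221,163),(630,134)),('pad2',(252,250),(659,220))):
    p,r=tri(C(*a),D(*b));print(n,p.round(1),np.round(r[0],2))
print('tip@180',atz(*C(109,254),180),atz(*D(511,229),180))
print('pad@181',[atz(*f(*x),181).round(1) for f,x in((C,(221,163)),(D,(630,134)),(C,(252,250)),(D,(659,220)))])
print('bar edges@170',[atz(*D(*x),170).round(1) for x in((510,214),(625,177),(525,237),(637,196),(735,135),(790,115))])
```

```text
L [576.  277.6 161.1] 0.3
L [588.2 319.6 161.3] 0.4
L [584.1 275.9 161.2] 0.2
L [596.2 317.4 161.6] 0.2
  at z 164 [585.7 298.2 164. ] normal yaw -15.6 w 43.0740790658445 t 8.046273425627467
  at z 164 [585.6 297.3 164. ] normal yaw -16.9 w 43.23227615020974 t 8.310723508663445
S [542.4 161.  181.5] 0.1
S [553.6 201.6 178.2] 0.4
S [550.  159.4 181.5] 0.1
S [561.2 200.1 178.1] 0.0
  at z 180 [551.7 180.5 180. ] normal yaw -14.2 w 44.00807019790901 t 7.706763948239921
  at z 180 [551.8 180.4 180. ] normal yaw -15.1 w 42.922913752089194 t 7.837492951259016
rack edge [[501.9 130.1  38. ]
 [569.2 363.7  38. ]] -16.06148006991796
tip [ 482.7 -142.7  167.5] 0.16
pad1 [ 553.9 -109.2  149.2] 0.03
pad2 [ 559.2 -149.7  179.7] 0.23
tip@180 [ 484.40350526 -136.41115427  180.        ] [ 484.78956522 -139.1164275   180.        ]
pad@181 [array([550.8, -97.5, 181. ]), array([ 552.4, -103.7,  181. ]), array([ 559.2, -148.9,  181. ]), array([ 558.9, -149.3,  181. ])]
bar edges@170 [array([ 484.4, -133.9,  170. ]), array([ 546.5, -126.7,  170. ]), array([ 489.2, -147.8,  170. ]), array([ 550.7, -137.8,  170. ]), array([ 604.3, -116.8,  170. ]), array([ 632.4, -112.4,  170. ])]
```

```bash
cat > fit.py <<'E'
from h import *
from scipy.optimize import minimize
def box(x0,x1,y0,y1,z0,z1): return np.array([[x,y,z] for x in(x0,x1) for y in(y0,y1) for z in(z0,z1)],float)
BOX=[box(-118,-48,-5,5,162,170),box(-118,-110,-4,4,162,180)]
ROI=box(-135,-62,-16,16,162,176)
def w(P,p):
    c,s=np.cos(p[2]),np.sin(p[2]);return P@np.array([[c,s,0],[-s,c,0],[0,0,1]])+[p[0],p[1],0]
S=6
def mask(f,P,p,shape):
    m=np.zeros((shape[0]*S,shape[1]*S),np.uint8)
    for b in P:
        h=cv2.convexHull(((proj(f,w(b,p))+.5)*S*16).astype(np.int32));cv2.fillConvexPoly(m,h,255,shift=4)
    return cv2.resize(m,(shape[1],shape[0]),interpolation=cv2.INTER_AREA)/255.
p0=np.array([599.,-122.,np.radians(8.4)])
def run(fs,p0):
    D=[]
    for f in fs:
        I=cv2.imread(f'pics/{f}.png').astype(float);sat=(I.max(2)-I.min(2))/I.max(2)
        roi=mask(f,[ROI],p0,I.shape[:2])>.5
        sel=sat[roi];lo,hi=np.percentile(sel,3),np.percentile(sel,80)
        D.append((f,np.clip((hi-sat)/(hi-lo),0,1),roi))
    def cost(q):
        p=p0+np.array([q[0],q[1],q[2]/60])
        return sum((((mask(f,BOX,p,g.shape)-g)**2)[r]).mean() for f,g,r in D)
    b=min((minimize(cost,s,method='Nelder-Mead',options=dict(initial_simplex=np.array(s)+np.vstack([np.zeros(3),np.eye(3)*3]),xatol=.02,fatol=1e-6)) for s in([0,0,0],[-3,-3,0],[0,4,0])),key=lambda r:r.fun)
    return p0+np.array([b.x[0],b.x[1],b.x[2]/60]),b.fun
if __name__=='__main__':
    for fs in(['w3'],['w4'],['s'],['t'],['w3','w4'],['w3','w4','s','t']):
        p,c=run(fs,p0);tip=w(np.array([[-114,0,180]]),p)[0];print(fs,p.round(1)[:2],np.degrees(p[2]).round(2),'tip',tip.round(1),round(c,4))
E
python3 fit.py
```

```text
['w3'] [ 596.4 -123.3] 8.77 tip [ 483.7 -140.6  180. ] 0.0085
['w4'] [ 596.3 -123.7] 8.6 tip [ 483.6 -140.7  180. ] 0.0079
['s'] [ 593.7 -121. ] 9.68 tip [ 481.3 -140.2  180. ] 0.0206
['t'] [ 595.5 -122.1] 8.94 tip [ 482.9 -139.8  180. ] 0.0123
['w3', 'w4'] [ 596.3 -123.4] 8.78 tip [ 483.7 -140.8  180. ] 0.0165
['w3', 'w4', 's', 't'] [ 596.1 -122.6] 9.0 tip [ 483.5 -140.4  180. ] 0.0648fit.py:18: RuntimeWarning: invalid value encountered in divide
  I=cv2.imread(f'pics/{f}.png').astype(float);sat=(I.max(2)-I.min(2))/I.max(2)
```

```bash
cat > nav.py <<'E'
# tracks the commanded pose; usage: nav.py "moves made (dx,dy,dz,yaw_rad tool)" ... then target x y z yaw
import sys,json,numpy as np
def step(p,m):
    x,y,z,a=p;c,s=np.cos(a),np.sin(a);return [x+c*m[0]*1e3+s*m[1]*1e3,y+s*m[0]*1e3-c*m[1]*1e3,z-m[2]*1e3,a-m[3]]
def need(p,x,y,z,yaw):
    c,s=np.cos(p[3]),np.sin(p[3]);d=(x-p[0],y-p[1]);return np.round([(c*d[0]+s*d[1])/1e3,(s*d[0]-c*d[1])/1e3,(p[2]-z)/1e3,p[3]-np.radians(yaw)],4)
def load():return json.load(open('pose.json'))
def made(*ms):
    p=load()
    for m in ms:p=step(p,m)
    json.dump([float(v) for v in p],open('pose.json','w'));print('cmd',np.round(p[:3],1),np.degrees(p[3]).round(2));return p
E
python3 - <<'E'
import json,numpy as np,nav
json.dump([174.333,574.129,222.631,np.radians(163.11)],open('pose.json','w'))
nav.made([-.42,-.176,-.1,1.48],[-.1,0,0,0],[-.245,.05,0,0])
p=nav.made([-.06,.03,0,0])
print(nav.need(p,585.6,297.8,250,74))
E
```

```text
cmd [504.2 -64.3 322.6] 78.31
cmd [ 521.4 -129.1  322.6] 78.31
[ 0.4311 -0.0236  0.0726  0.0753]
```

Request:
step_arm:
  delta_pos:
    - [0.04,-0.002,0.007]
    - [0.083,-0.0045,0.0145]
    - [0.13,-0.007,0.022]
    - [0.178,-0.0095,0.03]
    - [0.226,-0.012,0.038]
    - [0.274,-0.015,0.046]
    - [0.322,-0.0175,0.054]
    - [0.365,-0.02,0.0615]
    - [0.404,-0.022,0.068]
    - [0.431,-0.0235,0.0725]
  rotation:
    - [0,0,0.0075]
    - [0,0,0.015]
    - [0,0,0.0225]
    - [0,0,0.03]
    - [0,0,0.0375]
    - [0,0,0.045]
    - [0,0,0.0525]
    - [0,0,0.06]
    - [0,0,0.0675]
    - [0,0,0.0753]

```text
t: 5.65
position: [585.3, 300.4, 248.8]
tool_rot: [-179.9, 0.0, 74.1]
contact_force: [-0.1, -0.2, -0.5]
finger_gap: 0.999
grip_force: 0.0
```

Request:
step_arm:
  delta_pos:
    - [0,0,0.01]
    - [0,0,0.025]
    - [0,0,0.04]
    - [0,0,0.055]
    - [0,0,0.07]
    - [0,0,0.085]
    - [0,0,0.096]
    - [0,0,0.104]
    - [0,0,0.108]
    - [0,0,0.108]
  rotation:
    - [0,0,0]
    - [0,0,0]
    - [0,0,0]
    - [0,0,0]
    - [0,0,0]
    - [0,0,0]
    - [0,0,0]
    - [0,0,0]
    - [0,0,0]
    - [0,0,0]

```text
t: 6.65
position: [585.6, 297.7, 141.7]
tool_rot: [-180.0, 0.0, 74.0]
contact_force: [0.7, -0.2, -0.3]
finger_gap: 1.003
grip_force: 0.0
```

Request:
step_arm:
  delta_pos:
    - [0,0,0]
    - [0,0,0]
    - [0,0,0]
    - [0,0,0]
    - [0,0,0]
    - [0,0,0]
    - [0,0,0]
    - [0,0,0]
    - [0,0,0]
    - [0,0,0]
  rotation:
    - [0,0,0]
    - [0,0,0]
    - [0,0,0]
    - [0,0,0]
    - [0,0,0]
    - [0,0,0]
    - [0,0,0]
    - [0,0,0]
    - [0,0,0]
    - [0,0,0]
  jaw: 0.0

```text
t: 7.65
position: [585.7, 297.7, 142.2]
tool_rot: [180.0, -0.0, 74.0]
contact_force: [0.6, -0.0, 0.9]
finger_gap: 0.125
grip_force: 0.1
```

Request:
step_arm:
  delta_pos:
    - [0,0,0]
    - [0,0,0]
    - [0,0,0]
    - [0,0,-0.004]
    - [0,0,-0.015]
    - [0,0,-0.04]
    - [0,0,-0.08]
    - [0,0,-0.125]
    - [0,0,-0.165]
    - [0,0,-0.188]
  rotation:
    - [0,0,0]
    - [0,0,0]
    - [0,0,0]
    - [0,0,0]
    - [0,0,0]
    - [0,0,0]
    - [0,0,0]
    - [0,0,0]
    - [0,0,0]
    - [0,0,0]

```text
t: 8.65
position: [585.6, 297.7, 336.0]
tool_rot: [179.7, -0.2, 74.0]
contact_force: [0.0, -0.1, -0.9]
finger_gap: 0.113
grip_force: 30.0
```

Run:
```python
import nav
from h import *
p=nav.made([.431,-.0235,.0725,.0753],[0,0,.108-.188,0])
th=np.radians(8.8);print(nav.need(p,596.3-145*np.cos(th),-123.2-145*np.sin(th),330,98.8))
shot('wrist','w5');s=arm.get_state();print(s['finger_gap']*87.8,s['grip_force'],s['position'],s['contact_force'])
```

```text
cmd [585.7 297.7 330.1] 74.0
[-4.625e-01 -5.400e-03  1.000e-04 -4.329e-01]
9.558703201668056 29.97743010520935 [585.85187862 297.76921438 339.12471919] [-0.19340047 -0.68000021  2.34024327]
```

Request:
step_arm:
  delta_pos:
    - [-0.03,0,0]
    - [-0.075,-0.001,0]
    - [-0.123,-0.0015,0]
    - [-0.172,-0.002,0]
    - [-0.221,-0.0025,0]
    - [-0.27,-0.003,0]
    - [-0.319,-0.004,0]
    - [-0.367,-0.0045,0]
    - [-0.415,-0.005,0]
    - [-0.4625,-0.0054,0]
  rotation:
    - [0,0,-0.04]
    - [0,0,-0.085]
    - [0,0,-0.13]
    - [0,0,-0.175]
    - [0,0,-0.22]
    - [0,0,-0.265]
    - [0,0,-0.31]
    - [0,0,-0.355]
    - [0,0,-0.4]
    - [0,0,-0.4329]

```text
t: 9.7
position: [451.8, -147.0, 329.9]
tool_rot: [180.0, 0.0, 98.9]
contact_force: [1.1, -1.2, -1.2]
finger_gap: 0.11
grip_force: 30.0
```

Request:
step_arm:
  delta_pos:
    - [0,0,0.0]
    - [0,0,0.015]
    - [0,0,0.035]
    - [0,0,0.06]
    - [0,0,0.085]
    - [0,0,0.105]
    - [0,0,0.117]
    - [0,0,0.123]
    - [0,0,0.125]
    - [0,0,0.125]
  rotation:
    - [0,0,0]
    - [0,0,0]
    - [0,0,0]
    - [0,0,0]
    - [0,0,0]
    - [0,0,0]
    - [0,0,0]
    - [0,0,0]
    - [0,0,0]
    - [0,0,0]

```text
t: 10.7
position: [453.2, -145.3, 205.9]
tool_rot: [179.9, 0.0, 98.8]
contact_force: [0.2, -0.6, -0.0]
finger_gap: 0.112
grip_force: 30.0
```

Run:
```python
import nav
from h import *
p=nav.made([-.4625,-.0054,0,-.4329],[0,0,.125,0])
shot('wrist','w6');shot('scene','s6');shot('top','t6');s=arm.get_state();print(s['t'],s['position'],s['tool_rot'],s['contact_force'])
# expected features
th=np.radians(8.8);Rz=np.array([[np.cos(th),-np.sin(th),0],[np.sin(th),np.cos(th),0],[0,0,1]])
O=s['position']+Rz@[5,0,0]-[0,0,134]
pts=np.array([[x,y,156] for x in(-10,0) for y in(-22,22)]+[[0,-7,114],[0,7,114],[0,-55,86],[0,55,86],[0,-55,0],[0,55,0]])
for f in('w6','s6'):print(f,proj(f,O+pts@Rz.T).round(1).tolist())
b=cv2.imread('pics/s6.png')[110:290,160:400];a=cv2.imread('pics/w6.png')[150:400,180:460]
q=proj('s6',O+pts@Rz.T)
B=cv2.resize(b,(800,600),interpolation=cv2.INTER_CUBIC)
for x,y in q: cv2.circle(B,(int((x-160)*800/240),int((y-110)*600/180)),2,(0,0,255),-1)
A=cv2.resize(a,(270,240))
B[360:,530:]=A
cv2.imwrite('pics/c6.png',B)
```

```text
cmd [ 453.  -145.4  205.1] 98.8
10.85 [ 453.36456795 -145.51346777  206.24290563] [1.79913004e+02 5.07806128e-02 9.87982878e+01] [-0.93008847  0.31372445 -1.12961535]
w6 [[308.1, 309.5], [307.1, 230.1], [327.5, 309.5], [328.2, 230.0], [326.0, 247.4], [326.1, 226.6], [324.9, 289.3], [325.6, 142.7], [323.4, 241.9], [323.8, 131.8]]
s6 [[219.1, 185.7], [232.5, 179.5], [221.3, 187.0], [234.6, 180.8], [228.1, 197.8], [232.2, 195.8], [215.0, 213.5], [247.1, 197.2], [219.7, 238.0], [250.2, 221.0]]
```

View pics/c6.png

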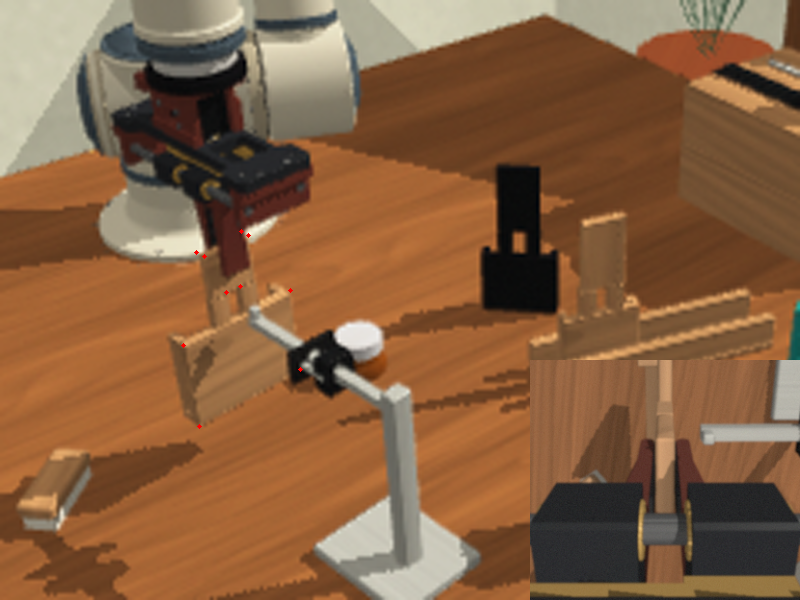

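c6 shows the large tray held upright, rim towards the robot. The predicted corners (red) lie on the tray's corners to about 1 image pixel. I'll check the sideways offset numerically in the wrist image.

Run:
```python
from h import *
from fit import *
I=cv2.imread('pics/w6.png').astype(int)
for u in(312,317,322): print(u,[(v,tuple(I[v,u])) for v in range(122,158,2)])
print()
for u in(314,320): print(u,[(v,tuple(I[v,u])) for v in range(212,240,2)])
p,c=run(['w6'],np.array([596.3,-123.2,np.radians(8.8)]));print(p,np.degrees(p[2]),c)
```

```text
312 [(122, (np.int64(58), np.int64(91), np.int64(139))), (124, (np.int64(64), np.int64(97), np.int64(143))), (126, (np.int64(63), np.int64(94), np.int64(140))), (128, (np.int64(59), np.int64(94), np.int64(137))), (130, (np.int64(63), np.int64(97), np.int64(142))), (132, (np.int64(67), np.int64(101), np.int64(144))), (134, (np.int64(85), np.int64(119), np.int64(160))), (136, (np.int64(88), np.int64(121), np.int64(159))), (138, (np.int64(85), np.int64(117), np.int64(157))), (140, (np.int64(88), np.int64(120), np.int64(156))), (142, (np.int64(85), np.int64(116), np.int64(152))), (144, (np.int64(77), np.int64(109), np.int64(143))), (146, (np.int64(86), np.int64(118), np.int64(156))), (148, (np.int64(80), np.int64(111), np.int64(150))), (150, (np.int64(80), np.int64(110), np.int64(146))), (152, (np.int64(82), np.int64(112), np.int64(145))), (154, (np.int64(78), np.int64(109), np.int64(141))), (156, (np.int64(74), np.int64(101), np.int64(130)))]
317 [(122, (np.int64(51), np.int64(84), np.int64(129))), (124, (np.int64(59), np.int64(89), np.int64(132))), (126, (np.int64(61), np.int64(90), np
[... 2668 characters left out ...]
4(126), np.int64(164))), (218, (np.int64(89), np.int64(122), np.int64(161))), (220, (np.int64(84), np.int64(115), np.int64(152))), (222, (np.int64(87), np.int64(119), np.int64(156))), (224, (np.int64(89), np.int64(122), np.int64(160))), (226, (np.int64(90), np.int64(127), np.int64(167))), (228, (np.int64(94), np.int64(131), np.int64(170))), (230, (np.int64(98), np.int64(136), np.int64(179))), (232, (np.int64(111), np.int64(155), np.int64(207))), (234, (np.int64(118), np.int64(164), np.int64(212))), (236, (np.int64(109), np.int64(151), np.int64(200))), (238, (np.int64(111), np.int64(152), np.int64(202)))]
[ 5.96121544e+02 -1.23368968e+02  1.51934490e-01] 8.705205061099884 0.033871536846950344
```

Request:
step_arm:
  delta_pos:
    - [0.0009,0.002,0]
    - [0.0009,0.008,0]
    - [0.0009,0.016,0]
    - [0.0009,0.024,0]
    - [0.0009,0.032,0]
    - [0.0009,0.04,0]
    - [0.0009,0.048,0]
    - [0.0009,0.056,0]
    - [0.0009,0.064,0]
    - [0.0009,0.07,0]
  rotation:
    - [0,0,0]
    - [0,0,0]
    - [0,0,0]
    - [0,0,0]
    - [0,0,0]
    - [0,0,0]
    - [0,0,0]
    - [0,0,0]
    - [0,0,0]
    - [0,0,0]

```text
t: 11.85
position: [522.7, -133.6, 205.0]
tool_rot: [-180.0, -0.0, 98.8]
contact_force: [-0.6, -0.3, -1.5]
finger_gap: 0.113
grip_force: 30.0
```

Request:
step_arm:
  delta_pos:
    - [0,0,0.001]
    - [0,0,0.003]
    - [0,0,0.005]
    - [0,0,0.007]
    - [0,0,0.009]
    - [0,0,0.0105]
    - [0,0,0.0115]
    - [0,0,0.0125]
    - [0,0,0.013]
    - [0,0,0.013]
  rotation:
    - [0,0,0]
    - [0,0,0]
    - [0,0,0]
    - [0,0,0]
    - [0,0,0]
    - [0,0,0]
    - [0,0,0]
    - [0,0,0]
    - [0,0,0]
    - [0,0,0]

```text
t: 12.85
position: [522.0, -133.8, 192.1]
tool_rot: [-180.0, -0.0, 98.8]
contact_force: [-0.2, 0.5, -1.1]
finger_gap: 0.112
grip_force: 30.0
```

Request:
step_arm:
  delta_pos:
    - [0,0,0.0002]
    - [0,0,0.0004]
    - [0,0,0.0006]
    - [0,0,0.0008]
    - [0,0,0.001]
    - [0,0,0.0012]
    - [0,0,0.0014]
    - [0,0,0.0015]
    - [0,0,0.0015]
    - [0,0,0.0015]
  rotation:
    - [0,0,0]
    - [0,0,0]
    - [0,0,0]
    - [0,0,0]
    - [0,0,0]
    - [0,0,0]
    - [0,0,0]
    - [0,0,0]
    - [0,0,0]
    - [0,0,0]

```text
t: 13.85
position: [522.0, -133.8, 190.6]
tool_rot: [180.0, 0.0, 98.8]
contact_force: [0.4, 0.2, -1.6]
finger_gap: 0.11
grip_force: 30.0
```

Run:
```python
import nav
from h import *
nav.made([.0009,.07,.013,0],[0,0,.0015,0])
F=[]
for i in range(4):
    shot('wrist','w7');F.append(arm.get_state()['contact_force'])
print(np.mean(F,0),F, arm.get_state()['position'])
```

```text
cmd [ 522.  -133.8  190.6] 98.8
[-0.00458494 -0.48689779 -1.13610719] [array([ 0.47670731, -0.19369509, -0.88169413]), array([ 0.05088489, -0.686151  , -1.37061406]), array([-0.09682476,  0.0889719 , -0.8752382 ]), array([-0.44910722, -1.15671698, -1.41688239])] [ 522.01805683 -133.77736569  190.63249196]
```

Request:
step_arm:
  delta_pos:
    - [0,0,0.0002]
    - [0,0,0.0004]
    - [0,0,0.0006]
    - [0,0,0.0008]
    - [0,0,0.001]
    - [0,0,0.001]
    - [0,0,0.001]
    - [0,0,0.001]
    - [0,0,0.001]
    - [0,0,0.001]
  rotation:
    - [0,0,0]
    - [0,0,0]
    - [0,0,0]
    - [0,0,0]
    - [0,0,0]
    - [0,0,0]
    - [0,0,0]
    - [0,0,0]
    - [0,0,0]
    - [0,0,0]

```text
t: 15.05
position: [522.0, -133.8, 190.0]
tool_rot: [180.0, 0.0, 98.8]
contact_force: [-2.8, 0.1, 3.6]
finger_gap: 0.108
grip_force: 30.0
```

Request:
step_arm:
  delta_pos:
    - [0,0,0.0002]
    - [0,0,0.0004]
    - [0,0,0.0006]
    - [0,0,0.0008]
    - [0,0,0.001]
    - [0,0,0.001]
    - [0,0,0.001]
    - [0,0,0.001]
    - [0,0,0.001]
    - [0,0,0.001]
  rotation:
    - [0,0,0]
    - [0,0,0]
    - [0,0,0]
    - [0,0,0]
    - [0,0,0]
    - [0,0,0]
    - [0,0,0]
    - [0,0,0]
    - [0,0,0]
    - [0,0,0]

```text
t: 16.05
position: [522.1, -133.8, 190.0]
tool_rot: [179.9, 0.0, 98.8]
contact_force: [-3.8, 0.8, 7.4]
finger_gap: 0.11
grip_force: 30.0
```

Request:
step_arm:
  delta_pos:
    - [0,0,-0.0006]
    - [0,0,-0.0012]
    - [0,0.002,-0.0012]
    - [0,0.005,-0.0012]
    - [0,0.009,-0.0012]
    - [0,0.013,-0.0012]
    - [0,0.017,-0.0012]
    - [0,0.02,-0.0012]
    - [0,0.022,-0.0012]
    - [0,0.022,-0.0012]
  rotation:
    - [0,0,0]
    - [0,0,0]
    - [0,0,0]
    - [0,0,0]
    - [0,0,0]
    - [0,0,0]
    - [0,0,0]
    - [0,0,0]
    - [0,0,0]
    - [0,0,0]

```text
t: 17.05
position: [543.7, -130.8, 190.0]
tool_rot: [-180.0, 0.0, 98.8]
contact_force: [-4.3, 0.2, 5.4]
finger_gap: 0.109
grip_force: 30.0
```

```bash
cat > F.py <<'E'
from h import *
th=np.radians(8.8);ax=np.array([np.cos(th),np.sin(th),0])
F=[];P=[]
for i in range(4):
    arm.capture('wrist');s=arm.get_state();F.append(s['contact_force']);P.append(s['position'])
F=np.mean(F,0);P=np.mean(P,0)
d=P-[596.3,-123.2,0];print('t',s['t'],'along',(F@ax).round(2),'lat',(F@[-ax[1],ax[0],0]).round(2),'fz',F[2].round(2),'TCP stand x',(d@ax).round(2),'y',(d@[-ax[1],ax[0],0]).round(2),'z',P[2].round(2),'gap',s['finger_gap']*87.8,'torque',s['torque'].round(2))
E
python3 F.py
```

```text
t 17.25 along -3.27 lat 0.26 fz 5.71 TCP stand x -53.2 y 0.57 z 190.03 gap 10.181928170285108 torque [-0.11  0.67  0.  ]
```

Request:
step_arm:
  delta_pos:
    - [0,0,-0.0005]
    - [0,0,-0.0008]
    - [0,0,-0.0008]
    - [0,0.001,-0.0008]
    - [0,0.002,-0.0008]
    - [0,0.003,-0.0008]
    - [0,0.004,-0.0008]
    - [0,0.004,-0.0008]
    - [0,0.004,-0.0008]
    - [0,0.004,-0.0008]
  rotation:
    - [0,0,0]
    - [0,0,0]
    - [0,0,0]
    - [0,0,0]
    - [0,0,0]
    - [0,0,0]
    - [0,0,0]
    - [0,0,0]
    - [0,0,0]
    - [0,0,0]

```text
t: 18.25
position: [547.5, -129.7, 190.3]
tool_rot: [-180.0, -0.0, 98.8]
contact_force: [-3.2, 0.2, -2.0]
finger_gap: 0.112
grip_force: 30.0
```

```bash
python3 F.py
```

```text
t 18.45 along -1.82 lat 0.59 fz -1.89 TCP stand x -49.21 y 0.98 z 190.41 gap 10.157753328566587 torque [-0.04  0.41  0.08]
```

Request:
step_arm:
  delta_pos:
    - [0,0.0005,0]
    - [0,0.001,0]
    - [0,0.0015,0]
    - [0,0.002,0]
    - [0,0.002,0]
    - [0,0.002,0]
    - [0,0.002,0]
    - [0,0.002,0]
    - [0,0.002,0]
    - [0,0.002,0]
  rotation:
    - [0,0,0]
    - [0,0,0]
    - [0,0,0]
    - [0,0,0]
    - [0,0,0]
    - [0,0,0]
    - [0,0,0]
    - [0,0,0]
    - [0,0,0]
    - [0,0,0]

```text
t: 19.45
position: [549.2, -129.5, 190.5]
tool_rot: [-179.9, -0.0, 98.8]
contact_force: [-5.4, 0.8, -1.9]
finger_gap: 0.113
grip_force: 30.0
```

```bash
python3 F.py
```

```text
t 19.65 along -4.97 lat 0.78 fz -2.04 TCP stand x -47.53 y 0.96 z 190.48 gap 10.151762903391928 torque [-0.01  1.09  0.08]
```

Request:
step_arm:
  delta_pos:
    - [0,0.0006,0]
    - [0,0.0012,0]
    - [0,0.0018,0]
    - [0,0.0024,0]
    - [0,0.0024,0]
    - [0,0.0024,0]
    - [0,0.0024,0]
    - [0,0.0024,0]
    - [0,0.0024,0]
    - [0,0.0024,0]
  rotation:
    - [0,0,0]
    - [0,0,0]
    - [0,0,0]
    - [0,0,0]
    - [0,0,0]
    - [0,0,0]
    - [0,0,0]
    - [0,0,0]
    - [0,0,0]
    - [0,0,0]

```text
t: 20.65
position: [551.0, -129.2, 190.5]
tool_rot: [-179.8, -0.0, 98.8]
contact_force: [-8.7, 0.1, -1.8]
finger_gap: 0.112
grip_force: 30.0
```

```bash
python3 F.py
```

```text
t 20.85 along -8.05 lat 1.3 fz -0.88 TCP stand x -45.75 y 0.97 z 190.49 gap 10.110556879400923 torque [-0.08  1.57  0.1 ]
```

Request:
step_arm:
  delta_pos:
    - [0,-0.0007,0]
    - [0,-0.0014,0]
    - [0,-0.0021,0]
    - [0,-0.0028,0]
    - [0,-0.0035,0]
    - [0,-0.0042,0]
    - [0,-0.005,0]
    - [0,-0.0055,0]
    - [0,-0.0055,0.0004]
    - [0,-0.0055,0.0004]
  rotation:
    - [0,0,0]
    - [0,0,0]
    - [0,0,0]
    - [0,0,0]
    - [0,0,0]
    - [0,0,0]
    - [0,0,0]
    - [0,0,0]
    - [0,0,0]
    - [0,0,0]

```text
t: 21.85
position: [547.2, -130.0, 190.7]
tool_rot: [179.9, 0.0, 98.8]
contact_force: [1.3, -0.1, -1.8]
finger_gap: 0.111
grip_force: 30.0
```

```bash
python3 F.py
```

```text
t 22.05 along -0.22 lat -0.23 fz -1.22 TCP stand x -49.81 y 0.83 z 190.5 gap 9.669903988146011 torque [-0.12  0.11  0.02]
```

Request:
step_arm:
  delta_pos:
    - [0,0,0.0003]
    - [0,0,0.0006]
    - [0,0,0.0006]
    - [0,0,0.0006]
    - [0,0,0.0006]
    - [0,0,0.0006]
    - [0,0,0.0006]
    - [0,0,0.0006]
    - [0,0,0.0006]
    - [0,0,0.0006]
  rotation:
    - [0,0,0]
    - [0,0,0]
    - [0,0,0]
    - [0,0,0]
    - [0,0,0]
    - [0,0,0]
    - [0,0,0]
    - [0,0,0]
    - [0,0,0]
    - [0,0,0]
  jaw: 0.05

```text
t: 23.05
position: [546.6, -130.0, 189.6]
tool_rot: [-180.0, 0.0, 98.8]
contact_force: [0.4, 0.5, -1.1]
finger_gap: 0.573
grip_force: 0.0
```

Request:
step_arm:
  delta_pos:
    - [0,0,-0.002]
    - [0,0,-0.01]
    - [0,0,-0.025]
    - [0,0,-0.045]
    - [0,0,-0.07]
    - [0,0,-0.095]
    - [0,0,-0.11]
    - [0,0,-0.12]
    - [0,0,-0.12]
    - [0,0,-0.12]
  rotation:
    - [0,0,0]
    - [0,0,0]
    - [0,0,0]
    - [0,0,0]
    - [0,0,0]
    - [0,0,0]
    - [0,0,0]
    - [0,0,0]
    - [0,0,0]
    - [0,0,0]

```text
t: 24.05
position: [546.7, -130.0, 309.4]
tool_rot: [-180.0, -0.0, 98.8]
contact_force: [-0.0, -0.3, -0.6]
finger_gap: 0.569
grip_force: 0.0
```

Run:
```python
import nav
from h import *
p=nav.made([0,0,.002-.0012,0],[0,.022+.004+.002+.0024-.0055,-.0008+.0004+.0006-.12,0])
shot('wrist','w8');shot('scene','s8')
s=arm.get_state();print(s['t'],s['position'],s['finger_gap'],s['contact_force'])
print(nav.need(p,551.75,180.5,311,74.5))
a=cv2.imread('pics/w8.png')[40:400,140:500];b=cv2.imread('pics/s8.png')[150:290,210:330]
cv2.imwrite('pics/c8.png',np.hstack([cv2.resize(a,(400,400)),cv2.resize(b,(343,400),interpolation=cv2.INTER_CUBIC)]))
```

```text
cmd [ 546.6 -130.   309.6] 98.8
24.15 [ 546.43207324 -129.89884822  308.40791267] 0.5712427444696768 [ 0.56631564 -0.17917906 -0.09990483]
[ 0.306   0.0526 -0.0014  0.4241]
```

View pics/c8.png

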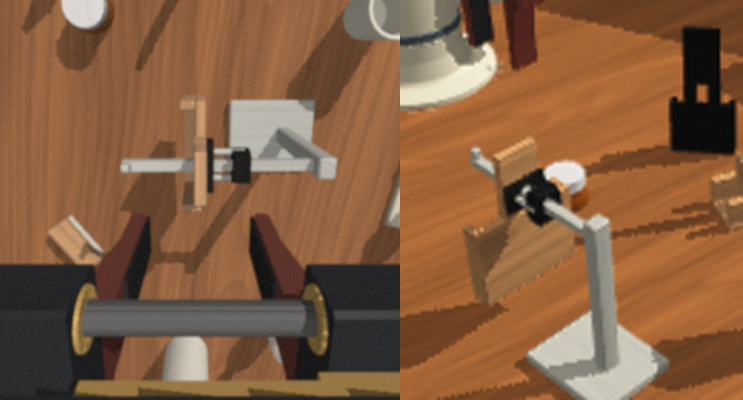

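c8 shows the large tray hanging upright and square to the bar, right behind the tip and against the pad. The nearby items haven't moved. Next is the small tray.

Request:
step_arm:
  delta_pos:
    - [0.02,0.003,0]
    - [0.05,0.0085,0]
    - [0.09,0.0155,0]
    - [0.135,0.023,0]
    - [0.18,0.031,0]
    - [0.225,0.0385,0]
    - [0.265,0.0455,0]
    - [0.292,0.05,0]
    - [0.306,0.0526,0]
    - [0.306,0.0526,0]
  rotation:
    - [0,0,0.04]
    - [0,0,0.085]
    - [0,0,0.13]
    - [0,0,0.18]
    - [0,0,0.23]
    - [0,0,0.28]
    - [0,0,0.33]
    - [0,0,0.38]
    - [0,0,0.4241]
    - [0,0,0.4241]
  jaw: 0.08

```text
t: 25.15
position: [551.3, 182.3, 308.1]
tool_rot: [-179.9, 0.1, 74.7]
contact_force: [0.2, -0.5, -1.2]
finger_gap: 0.908
grip_force: 0.0
```

Request:
step_arm:
  delta_pos:
    - [0,0,0.015]
    - [0,0,0.035]
    - [0,0,0.06]
    - [0,0,0.085]
    - [0,0,0.11]
    - [0,0,0.13]
    - [0,0,0.145]
    - [0,0,0.1525]
    - [0,0,0.1555]
    - [0,0,0.1555]
  rotation:
    - [0,0,0]
    - [0,0,0]
    - [0,0,0]
    - [0,0,0]
    - [0,0,0]
    - [0,0,0]
    - [0,0,0]
    - [0,0,0]
    - [0,0,0]
    - [0,0,0]

```text
t: 26.15
position: [552.0, 180.3, 154.5]
tool_rot: [180.0, -0.0, 74.5]
contact_force: [0.2, -0.2, -0.7]
finger_gap: 0.91
grip_force: 0.0
```

Request:
step_arm:
  delta_pos:
    - [0,0,0]
    - [0,0,0]
    - [0,0,0]
    - [0,0,0]
    - [0,0,0]
    - [0,0,0]
    - [0,0,0]
    - [0,0,0]
    - [0,0,0]
    - [0,0,0]
  rotation:
    - [0,0,0]
    - [0,0,0]
    - [0,0,0]
    - [0,0,0]
    - [0,0,0]
    - [0,0,0]
    - [0,0,0]
    - [0,0,0]
    - [0,0,0]
    - [0,0,0]
  jaw: 0.0

```text
t: 27.15
position: [551.8, 180.5, 154.1]
tool_rot: [-180.0, 0.0, 74.5]
contact_force: [0.1, -0.3, 0.0]
finger_gap: 0.113
grip_force: 30.0
```

Request:
step_arm:
  delta_pos:
    - [0,0,0]
    - [0,0,0]
    - [0,0,0]
    - [0,0,-0.004]
    - [0,0,-0.015]
    - [0,0,-0.04]
    - [0,0,-0.075]
    - [0,0,-0.105]
    - [0,0,-0.125]
    - [0,0,-0.13]
  rotation:
    - [0,0,0]
    - [0,0,0]
    - [0,0,0]
    - [0,0,0]
    - [0,0,0]
    - [0,0,0]
    - [0,0,0]
    - [0,0,0]
    - [0,0,0]
    - [0,0,0]

```text
t: 28.15
position: [552.5, 180.7, 288.6]
tool_rot: [179.7, -0.2, 74.5]
contact_force: [0.7, -0.3, -0.3]
finger_gap: 0.11
grip_force: 30.0
```

Run:
```python
import nav
from h import *
p=nav.made([.306,.0526,0,.4241],[0,0,.1555-.13,0])
th=np.radians(8.8);print(nav.need(p,596.3-150*np.cos(th),-123.2-150*np.sin(th),284,98.8))
s=arm.get_state();print(s['t'],s['finger_gap']*87.8,s['grip_force'],s['position'],s['contact_force'])
```

```text
cmd [551.8 180.5 284.1] 74.5
[-3.425e-01 -1.270e-02  1.000e-04 -4.241e-01]
28.15 9.686902647050292 29.997227489948273 [552.47898107 180.66731636 288.58468903] [ 0.67610469 -0.30800047 -0.26665659]
```

Request:
step_arm:
  delta_pos:
    - [-0.025,-0.001,0]
    - [-0.06,-0.002,0]
    - [-0.1,-0.0035,0]
    - [-0.145,-0.0055,0]
    - [-0.19,-0.007,0]
    - [-0.235,-0.009,0]
    - [-0.275,-0.0105,0]
    - [-0.31,-0.0115,0]
    - [-0.333,-0.0125,0]
    - [-0.3425,-0.0127,0]
  rotation:
    - [0,0,-0.045]
    - [0,0,-0.09]
    - [0,0,-0.14]
    - [0,0,-0.19]
    - [0,0,-0.24]
    - [0,0,-0.29]
    - [0,0,-0.34]
    - [0,0,-0.39]
    - [0,0,-0.4241]
    - [0,0,-0.4241]

```text
t: 29.15
position: [447.1, -147.9, 283.5]
tool_rot: [-179.9, -0.0, 98.7]
contact_force: [0.5, -0.6, -0.7]
finger_gap: 0.114
grip_force: 30.0
```

Request:
step_arm:
  delta_pos:
    - [0,0,0.005]
    - [0,0,0.013]
    - [0,0,0.022]
    - [0,0,0.031]
    - [0,0,0.039]
    - [0,0,0.046]
    - [0,0,0.05]
    - [0,0,0.051]
    - [0,0,0.051]
    - [0,0,0.051]
  rotation:
    - [0,0,0]
    - [0,0,0]
    - [0,0,0]
    - [0,0,0]
    - [0,0,0]
    - [0,0,0]
    - [0,0,0]
    - [0,0,0]
    - [0,0,0]
    - [0,0,0]

```text
t: 30.15
position: [448.1, -146.3, 233.6]
tool_rot: [180.0, 0.0, 98.8]
contact_force: [-0.9, -0.5, -0.5]
finger_gap: 0.114
grip_force: 30.0
```

Run:
```python
import nav
from h import *
p=nav.made([-.3425,-.0127,0,-.4241],[0,0,.051,0])
shot('wrist','w9');s=arm.get_state();print(s['t'],s['position'],s['tool_rot'],s['contact_force'])
th=np.radians(8.8);Rz=np.array([[np.cos(th),-np.sin(th),0],[np.sin(th),np.cos(th),0],[0,0,1]])
O=np.array(p[:3])+Rz@[5,0,0]-[0,0,146]
pts=np.array([[x,y,z] for (y,z) in((22,172),(22,70),(40,70),(40,0)) for x in (-10,0)])
q=proj('w9',O+pts@Rz.T);print(q.round(1).tolist())
I=cv2.cvtColor(cv2.imread('pics/w9.png'),cv2.COLOR_BGR2GRAY).astype(float)
for i,n in((0,'handle top'),(4,'board top'),(6,'board bottom')):
    c=q[i:i+2].mean(0);u0=int(c[0]);v0=int(c[1]);pr=I[v0-14:v0+15,u0-3:u0+4].mean(1);print(n,c.round(1),[(v0-14+k,int(x)) for k,x in enumerate(pr)])
```

```text
cmd [ 448.  -146.2  233.1] 98.8
30.2 [ 448.15518006 -146.28298881  233.6388144 ] [1.79960221e+02 2.40320810e-02 9.87907737e+01] [ 0.30186661  0.22113477 -0.66897882]
[[306.4, 232.0], [327.9, 232.0], [311.5, 181.0], [324.4, 180.9], [311.3, 157.8], [324.5, 157.8], [313.1, 146.1], [323.4, 146.1]]
handle top [317.2 232. ] [(217, 123), (218, 123), (219, 124), (220, 125), (221, 125), (222, 125), (223, 123), (224, 125), (225, 125), (226, 125), (227, 124), (228, 125), (229, 125), (230, 125), (231, 125), (232, 125), (233, 125), (234, 130), (235, 142), (236, 155), (237, 161), (238, 157), (239, 154), (240, 152), (241, 152), (242, 150), (243, 148), (244, 150), (245, 149)]
board top [317.9 157.8] [(143, 101), (144, 100), (145, 100), (146, 100), (147, 101), (148, 106), (149, 115), (150, 121), (151, 124), (152, 125), (153, 125), (154, 125), (155, 124), (156, 125), (157, 122), (158, 120), (159, 121), (160, 133), (161, 151), (162, 160), (163, 157), (164, 154), (165, 154), (166, 154), (167, 154), (168, 155), (169, 155), (170, 154), (171, 154)]
board bottom [318.2 146.1] [(132, 101), (133, 100), (134, 100), (135, 99), (136, 99), (137, 100), (138, 99), (139, 98), (140, 99), (141, 100), (142, 98), (143, 100), (144, 99), (145, 100), (146, 100), (147, 100), (148, 107), (149, 117), (150, 123), (151, 126), (152, 128), (153, 128), (154, 127), (155, 127), (156, 128), (157, 125), (158, 123), (159, 124), (160, 139)]
```

Request:
step_arm:
  delta_pos:
    - [0.0018,0.002,0]
    - [0.0018,0.008,0]
    - [0.0018,0.016,0]
    - [0.0018,0.023,0]
    - [0.0018,0.03,0]
    - [0.0018,0.037,0]
    - [0.0018,0.044,0]
    - [0.0018,0.052,0]
    - [0.0018,0.06,0]
    - [0.0018,0.065,0]
  rotation:
    - [0,0,0]
    - [0,0,0]
    - [0,0,0]
    - [0,0,0]
    - [0,0,0]
    - [0,0,0]
    - [0,0,0]
    - [0,0,0]
    - [0,0,0]
    - [0,0,0]

```text
t: 31.2
position: [512.7, -134.3, 233.0]
tool_rot: [-180.0, -0.0, 98.8]
contact_force: [0.4, 0.1, 0.4]
finger_gap: 0.112
grip_force: 30.0
```

```bash
python3 F.py
python3 - <<'E'
from h import *
shot('scene','s9');shot('top','t9');shot('wrist','w10')
a=cv2.imread('pics/w10.png')[100:300,220:440];b=cv2.imread('pics/s9.png')[150:270,200:320]
cv2.imwrite('pics/c9.png',np.hstack([cv2.resize(a,(400,364),interpolation=cv2.INTER_CUBIC),cv2.resize(b,(364,364),interpolation=cv2.INTER_CUBIC)]))
E
```

```text
t 31.4 along -0.25 lat -0.2 fz -0.86 TCP stand x -84.6 y 1.84 z 232.91 gap 9.622306110055458 torque [-0.07  0.02 -0.02]
```

View pics/c9.png

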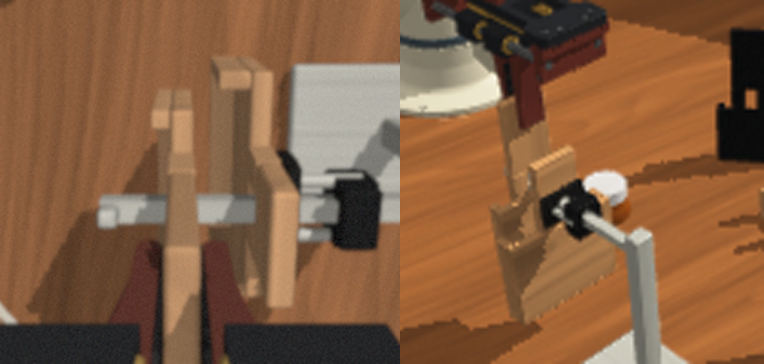

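c9 shows the bar passing through the small tray's slot with the tip in front. The large tray hangs behind it.

Request:
step_arm:
  delta_pos:
    - [0,0,0.002]
    - [0,0,0.004]
    - [0,0,0.006]
    - [0,0,0.008]
    - [0,0,0.01]
    - [0,0,0.012]
    - [0,0,0.013]
    - [0,0,0.0138]
    - [0,0,0.0143]
    - [0,0,0.0145]
  rotation:
    - [0,0,0]
    - [0,0,0]
    - [0,0,0]
    - [0,0,0]
    - [0,0,0]
    - [0,0,0]
    - [0,0,0]
    - [0,0,0]
    - [0,0,0]
    - [0,0,0]

```text
t: 32.55
position: [512.0, -134.5, 218.6]
tool_rot: [-180.0, 0.0, 98.8]
contact_force: [-0.2, 0.3, -0.8]
finger_gap: 0.111
grip_force: 30.0
```

```bash
python3 F.py
```

```text
t 32.75 along -0.44 lat -0.18 fz -0.75 TCP stand x -85.02 y 1.75 z 218.69 gap 9.767702242523882 torque [-0.04  0.08  0.06]
```

Request:
step_arm:
  delta_pos:
    - [0,0.001,0]
    - [0,0.004,0]
    - [0,0.007,0]
    - [0,0.01,0]
    - [0,0.013,0]
    - [0,0.016,0]
    - [0,0.019,0]
    - [0,0.022,0]
    - [0,0.024,0]
    - [0,0.0255,0]
  rotation:
    - [0,0,0]
    - [0,0,0]
    - [0,0,0]
    - [0,0,0]
    - [0,0,0]
    - [0,0,0]
    - [0,0,0]
    - [0,0,0]
    - [0,0,0]
    - [0,0,0]

```text
t: 33.75
position: [537.3, -130.5, 218.6]
tool_rot: [-180.0, -0.0, 98.8]
contact_force: [-0.2, 0.6, -0.8]
finger_gap: 0.115
grip_force: 30.0
```

```bash
python3 F.py
```

```text
t 33.95 along -0.35 lat 0.14 fz -0.67 TCP stand x -59.47 y 1.79 z 218.58 gap 10.02706256112242 torque [-0.16  0.08 -0.  ]
```

Request:
step_arm:
  delta_pos:
    - [0,0.0004,0]
    - [0,0.0008,0]
    - [0,0.0012,0]
    - [0,0.0016,0]
    - [0,0.002,0]
    - [0,0.002,0]
    - [0,0.002,0]
    - [0,0.002,0]
    - [0,0.002,0]
    - [0,0.002,0]
  rotation:
    - [0,0,0]
    - [0,0,0]
    - [0,0,0]
    - [0,0,0]
    - [0,0,0]
    - [0,0,0]
    - [0,0,0]
    - [0,0,0]
    - [0,0,0]
    - [0,0,0]

```text
t: 34.95
position: [538.6, -130.3, 218.7]
tool_rot: [-179.9, -0.0, 98.8]
contact_force: [-5.1, -0.4, 2.1]
finger_gap: 0.117
grip_force: 30.0
```

```bash
python3 F.py
```

```text
t 35.15 along -5.08 lat -0.06 fz 1.67 TCP stand x -58.12 y 1.76 z 218.71 gap 9.596849669910476 torque [-0.17  1.21  0.04]
```

Request:
step_arm:
  delta_pos:
    - [0,0.0005,0]
    - [0,0.001,0]
    - [0,0.0015,0]
    - [0,0.002,0]
    - [0,0.0024,0]
    - [0,0.0024,0]
    - [0,0.0024,0]
    - [0,0.0024,0]
    - [0,0.0024,0]
    - [0,0.0024,0]
  rotation:
    - [0,0,0]
    - [0,0,0]
    - [0,0,0]
    - [0,0,0]
    - [0,0,0]
    - [0,0,0]
    - [0,0,0]
    - [0,0,0]
    - [0,0,0]
    - [0,0,0]

```text
t: 36.15
position: [540.4, -130.1, 218.7]
tool_rot: [-179.8, -0.0, 98.8]
contact_force: [-7.9, -0.2, 2.4]
finger_gap: 0.111
grip_force: 30.0
```

```bash
python3 F.py
```

```text
t 36.35 along -7.73 lat 0.31 fz 2.71 TCP stand x -56.31 y 1.75 z 218.74 gap 9.757523843142277 torque [-0.21  1.67  0.08]
```

Request:
step_arm:
  delta_pos:
    - [0,0.0004,0]
    - [0,0.0008,0]
    - [0,0.0012,0]
    - [0,0.0012,0]
    - [0,0.0012,0]
    - [0,0.0012,0]
    - [0,0.0012,0]
    - [0,0.0012,0]
    - [0,0.0012,0]
    - [0,0.0012,0]
  rotation:
    - [0,0,0]
    - [0,0,0]
    - [0,0,0]
    - [0,0,0]
    - [0,0,0]
    - [0,0,0]
    - [0,0,0]
    - [0,0,0]
    - [0,0,0]
    - [0,0,0]

```text
t: 37.35
position: [541.3, -129.9, 218.8]
tool_rot: [-179.8, -0.0, 98.8]
contact_force: [-9.2, -1.2, 2.6]
finger_gap: 0.118
grip_force: 30.0
```

```bash
python3 F.py
```

```text
t 37.55 along -8.43 lat 0.51 fz 3.1 TCP stand x -55.4 y 1.75 z 218.75 gap 9.738254794372551 torque [-0.29  1.95  0.1 ]
```

Request:
step_arm:
  delta_pos:
    - [0,-0.0006,0]
    - [0,-0.0012,0]
    - [0,-0.0018,0]
    - [0,-0.0024,0]
    - [0,-0.003,0]
    - [0,-0.0036,0]
    - [0,-0.0042,0]
    - [0,-0.0046,0]
    - [0,-0.0048,0]
    - [0,-0.0048,0]
  rotation:
    - [0,0,0]
    - [0,0,0]
    - [0,0,0]
    - [0,0,0]
    - [0,0,0]
    - [0,0,0]
    - [0,0,0]
    - [0,0,0]
    - [0,0,0]
    - [0,0,0]

```text
t: 38.55
position: [538.1, -130.4, 218.7]
tool_rot: [180.0, 0.0, 98.8]
contact_force: [-2.1, -0.3, 0.4]
finger_gap: 0.108
grip_force: 30.0
```

```bash
python3 F.py
```

```text
t 38.75 along -2.88 lat 0.67 fz 0.44 TCP stand x -58.61 y 1.78 z 218.67 gap 10.046089842027499 torque [-0.11  0.6   0.05]
```

Request:
step_arm:
  delta_pos:
    - [0,-0.0002,0]
    - [0,-0.0004,0]
    - [0,-0.0006,0]
    - [0,-0.0006,0.0002]
    - [0,-0.0006,0.0004]
    - [0,-0.0006,0.0004]
    - [0,-0.0006,0.0004]
    - [0,-0.0006,0.0004]
    - [0,-0.0006,0.0004]
    - [0,-0.0006,0.0004]
  rotation:
    - [0,0,0]
    - [0,0,0]
    - [0,0,0]
    - [0,0,0]
    - [0,0,0]
    - [0,0,0]
    - [0,0,0]
    - [0,0,0]
    - [0,0,0]
    - [0,0,0]

```text
t: 39.75
position: [537.5, -130.5, 218.2]
tool_rot: [180.0, -0.0, 98.8]
contact_force: [-0.5, -0.8, -1.2]
finger_gap: 0.117
grip_force: 30.0
```

```bash
python3 F.py
```

```text
t 39.95 along -0.49 lat -0.35 fz -0.6 TCP stand x -59.27 y 1.79 z 218.15 gap 9.780880603360451 torque [-0.01  0.14  0.02]
```

Request:
step_arm:
  delta_pos:
    - [0,0,0.0003]
    - [0,0,0.0006]
    - [0,0,0.0006]
    - [0,0,0.0006]
    - [0,0,0.0006]
    - [0,0,0.0006]
    - [0,0,0.0006]
    - [0,0,0.0006]
    - [0,0,0.0006]
    - [0,0,0.0006]
  rotation:
    - [0,0,0]
    - [0,0,0]
    - [0,0,0]
    - [0,0,0]
    - [0,0,0]
    - [0,0,0]
    - [0,0,0]
    - [0,0,0]
    - [0,0,0]
    - [0,0,0]

```text
t: 40.95
position: [537.4, -130.5, 218.1]
tool_rot: [180.0, 0.0, 98.8]
contact_force: [-0.9, 0.8, 5.7]
finger_gap: 0.107
grip_force: 30.0
```

```bash
python3 F.py
```

```text
t 41.15 along -1.18 lat 0.74 fz 5.08 TCP stand x -59.26 y 1.77 z 218.05 gap 9.756939712354304 torque [ 0.04  0.36 -0.04]
```

Now resting on the bar. I'll release and lift away.

Request:
step_arm:
  delta_pos:
    - [0,0,-0.0004]
    - [0,0,-0.0004]
    - [0,0,-0.0004]
    - [0,0,-0.0004]
    - [0,0,-0.0004]
    - [0,0,-0.0004]
    - [0,0,-0.0004]
    - [0,0,-0.0004]
    - [0,0,-0.0004]
    - [0,0,-0.0004]
  rotation:
    - [0,0,0]
    - [0,0,0]
    - [0,0,0]
    - [0,0,0]
    - [0,0,0]
    - [0,0,0]
    - [0,0,0]
    - [0,0,0]
    - [0,0,0]
    - [0,0,0]
  jaw: 0.05

```text
t: 42.15
position: [537.4, -130.5, 218.0]
tool_rot: [-180.0, -0.0, 98.8]
contact_force: [0.6, 0.6, 0.0]
finger_gap: 0.571
grip_force: 0.0
```

Request:
step_arm:
  delta_pos:
    - [0,0,-0.002]
    - [0,0,-0.01]
    - [0,0,-0.025]
    - [0,0,-0.045]
    - [0,0,-0.065]
    - [0,0,-0.085]
    - [0,0,-0.1]
    - [0,0,-0.11]
    - [0,0,-0.11]
    - [0,0,-0.11]
  rotation:
    - [0,0,0]
    - [0,0,0]
    - [0,0,0]
    - [0,0,0]
    - [0,0,0]
    - [0,0,0]
    - [0,0,0]
    - [0,0,0]
    - [0,0,0]
    - [0,0,0]

```text
t: 43.15
position: [537.4, -130.5, 327.7]
tool_rot: [-180.0, -0.0, 98.8]
contact_force: [-0.0, 0.5, -0.5]
finger_gap: 0.571
grip_force: 0.0
```

Run:
```python
from h import *
shot('scene','s11');shot('wrist','w11');print(arm.get_state()['t'])
a=cv2.imread('pics/w11.png')[40:300,180:440];b=cv2.imread('pics/s11.png')[150:270,200:320]
cv2.imwrite('pics/c11.png',np.hstack([cv2.resize(x,(400,400),interpolation=cv2.INTER_CUBIC) for x in(a,b)]))
```

```text
43.25
```

View pics/c11.png

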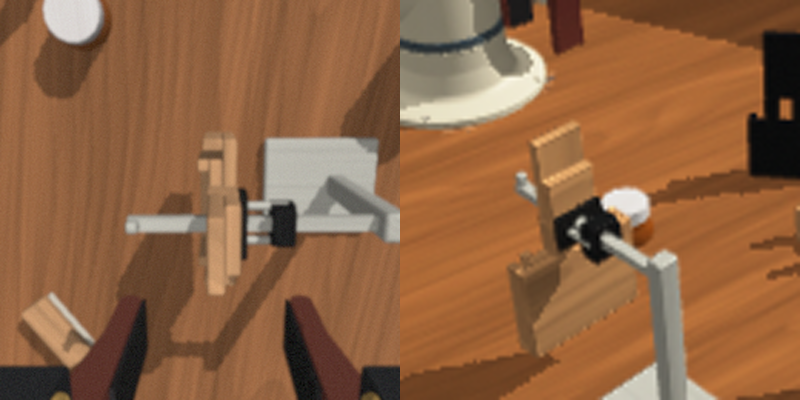

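c11 shows both trays hanging straight on the bar. The small one is nested and its handle, at (217,240) in the left panel, lies directly against the large one's at (233,225). The gripper is clear, so I'm handing in.

```bash
python3 -c "
from bench import arm
print(arm.close_job())"
```

```text
the job is handed in; nothing more can be done
None
```

I handed the job in at about 43 s of the 72 s. Both trays hang straight and closed up together on the hook, each was pressed back with about 8 N (roughly 3.5 mm of pad travel, estimated from the force reading) and eased off before release, and the verdict was not shown.

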